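# Dock the air canister on the tyre inflator and hold its dead-man lever level

## Robot

A 6-joint arm with a two-finger parallel gripper is mounted at the origin on the work surface. World frame = base frame: x ahead of the robot, y to its left, z up, the work surface at z = 0. Lengths are in m, angles in rad, forces in N, time in s.
With the tool pointing down it reaches from about 0.325 to 0.75 m from the base axis. Payload 7.6 kg.
Tool frame: the origin (TCP) lies at the very end of the fingers, on their centre line; the grasp point (between the pads) lies 19 mm behind it; z points along the fingers, y is the direction in which the jaws open and shut (so a half turn about z gives the same grasp; the last joint's range is limited). The gripper opens to 85 mm and grips with 20 to 120 N. Pads are 22 mm wide; open, the fingers measure 114 mm over their backs; the gripper's body (76 mm by 85 mm) begins 54 mm behind the grasp point. The pads swing forward as they close: fully open they stand 13 mm farther back than shut.
Start: joints at [-1.399, 0.052, 1.401, -0, 1.689, -0.07], TCP at [0.126, -0.51, 0.231] pointing down, gripper open.
Joint ranges: [-2.9, 2.9], [-0.91, 2.17], [0.12, 2.37], [-1.06, 4.2], [0.26, 2.73], [-2.93, 2.93]. Speed limits (rad/s): [2.57, 2.57, 3.01, 3.14, 3.14, 3.14].

## Interface

Orientations are given as [roll, pitch, yaw] about the fixed x, y, z axes, in that order (R = Rz(yaw) Ry(pitch) Rx(roll)).
In Python, from rig import arm gives the robot as it stands. The module is installed in compiled form; this text tells all that it offers.
- The arm moves only by the tool jog_arm, never from a script. Its argument "steps" is a list of rows, each a list of 3 entries, a list of its own where there are three numbers: the closure, from 0 (fully open) to 1 (shut), then the shift along the tool's x, y, z in cm, then the turn, a rotation vector about the tool's x, y, z in rad. In form: [[grip, [x, y, z], [wx, wy, wz]], ...]. A call has 1 to 10 rows; each row is the pose to reach, as a shift and turn from the pose commanded when the call began, along the tool's axes at that moment; what a row does not reach only later rows make up. A row lasts 1/12 s, in which the tool goes at most 41.7 mm and 7.16 degrees, less where a joint would pass 70% of its speed; a pose out of reach is approached as far as the arm can. A call with a gripper value outside its range is refused whole. The fingers move at their own pace and stop on an object; "squeeze" is the grip in N (left out, the last holds). Time passes only in rows, so rows that repeat a pose let the fingers close. It gives the time, the measured TCP pose, the force and the opening at its end, in the units of the state.
- arm.observe(): the state, without advancing time (a new reading comes with each control period).
- arm.camera(name): name is "scene" or "top" or "wrist"; returns a dict with "pixels" (400x640x3 uint8, blue, green, red), "intrinsics" (3x3 intrinsics, pixels), "cam_to_world" (4x4, takes a point from camera to world coordinates); the wrist camera has in their place "mount" (4x4, takes a point from camera to tool coordinates, whose origin is the TCP and whose axes are the flange's). Camera axes: x right, y up, looking along -z (the intrinsics and any distortion apply to the point x, -y, -z); pixel columns grow to the right and rows downward; lengths in m; the calibration is good to about 2 mm. A picture is of the moment at which its call begins: read the wrist's pose just before it. There is no depth.
- arm.job_done(): hands the job in, once; it reports no verdict.
The state is a dict: "clock": time; "joint_pos": joint angles; "joint_velocities": joint speeds; "effort": joint torques, N m; "position": TCP position; "tool_rot": TCP orientation; "force": force on the tool from outside, world axes, zero at the start; "wrist_torque": the same for the moment, N m; "finger_gap": finger opening in m.
Only numpy, scipy, OpenCV 4.12 (cv2) and the standard library are available. Lean on these libraries where they do the work, as an engineer would, in place of code of your own. Each camera call takes 0.05 s, during which the arm holds its last target.

## Task

Seat the aluminium air canister upright on the residents' tyre inflator, its foot fully down over the two alignment pegs (either way round), and let go of it. Then press the inflator's spring-loaded lever down from above until it is level, never as far as its bottom stop, and finish while still holding it there: do not let the lever up at the end. Leave the jar, bell, key and clothes peg where they are.

Things in the scene. Friction and masses are not known exactly. Their poses are not given: they have to be found in the camera images.
- canister_cap (a point): Centre of the dark steel screw cap of the loose aluminium air canister (about 0.35 kg), on its axis, 110 mm above its underside, 14 mm below its top; z up, x along the foot's length. Cap: round, 40 mm in diameter, 28 mm high, the place to grip, from above. Body below: 52 mm in diameter. It starts upright on the shelf.
- canister_foot (a point): Centre of the underside of the canister's foot; axes as the cap's. The foot is a flat rectangle 100 mm (x) by 60 mm (y) by 14 mm thick, with two upright round through-holes 12.5 mm in diameter at x = +37 and -37 mm, on either side of the round body.
- inflator: The fixed tyre inflator: grey base plate 130 mm (x) by 290 mm (y), 20 mm high; origin at the centre of its underside. In its middle two steel cheeks, 90 mm high above the shelf, carry the lever's pivot; a small round gauge (face up, 37 mm high) is beside them toward -x. The docking place is toward +y, the lever toward -y.
- dock (a point): Centre of the docking place, on top of the inflator's base plate, 20 mm above the shelf, 85 mm toward +y from its middle; same axes. The foot's underside rests here, its holes over two steel pegs at x = +37 and -37 mm: 13 mm high, 10 mm in diameter for the lowest 5 mm, then tapering to 4 mm. So the foot's length lies along x.
- lever_pad (a point): Centre of the top of the black rubber pad at the lever's free end: press here, from above. Pad 44 mm wide (x) by 56 mm long (y, along the lever). Pivot along the inflator's x at its middle, 75 mm above the shelf; the pad is 110 mm from it. At rest it is 118 mm above the shelf; at level 81 mm, and 195 mm toward -y from the dock point.
- lever (a joint): Angle of the spring-loaded lever, rad: 0 at rest (pad end sloping up by 0.35 rad), 0.35 is level, 0.70 the bottom stop. It springs back up when let go. Pressing at the pad's centre takes about 4 N to start, 7 N at level and 11 N at the bottom.
- jar: Small glass jar with steel twist cap, 56 mm in diameter, 66 mm high; origin at the centre of its underside. Leave alone.
- bell: Steel bicycle bell, a dome 56 mm in diameter, 41 mm high; origin at the centre of its underside. Leave alone.
- key: Grey plastic mailbox key lying flat, 58 mm long, 5 mm thick; origin under its shank. Leave alone.
- peg: Wooden clothes peg lying flat, 74 mm long, 15 mm high; origin at the centre of its underside. Leave alone.
There are look-alikes about, which are no part of the job. Of the things shaped like the part that bears canister_cap, the aluminium one is meant.

How it is judged:
On the way:
1. the canister is seated on the dock and let go, with the lever still up (horizontal distance between canister_foot and dock below 0.004 m and z of canister_foot in the frame of dock between -0.003 and 0.003 m and angle between the x axis of canister_foot and the x axis of dock, either way round below 0.08 rad and angle between canister_foot's own z axis and vertical below 0.05 rad and contact force between each of the fingers, the arm and canister below 0.2 N and value of joint lever below 0.12 rad), for 0.2 s.
At the end, for the whole second after the job is handed in: Canister on the dock (4 mm sideways, 3 mm height, 0.08 rad turn either way round, tilt under 0.05 rad), at rest, not touched. The robot presses the lever (over 1 N) and holds it at 0.35 rad, within 0.08. Jar, bell, key and peg within 30 mm of their starts (horizontal distance between canister_foot and dock below 0.004 m and z of canister_foot in the frame of dock between -0.003 and 0.003 m and angle between the x axis of canister_foot and the x axis of dock, either way round below 0.08 rad and angle between canister_foot's own z axis and vertical below 0.05 rad and contact force between each of the fingers, the arm and canister below 0.2 N and linear speed of canister below 0.02 m/s and value of joint lever between 0.27 and 0.43 rad and contact force between any of the fingers, the arm and lever above 1 N and contact force between canister and lever below 0.1 N and distance of each of jar, bell, key, peg from where it was at the start of the episode below 0.03 m); the arm keeps its last pose, push and grip.
It fails at once if the lever is pressed to its bottom stop (beyond 0.64 rad) (value of joint lever above 0.64 rad).
It fails at once if a bystander is shifted by more than 30 mm (distance of any of jar, bell, key, peg from where it was at the start of the episode above 0.03 m).
It also fails if it takes over 42 s, if anything falls off the work surface, if the arm or the gripper's body presses on something with over 40 N, if the wrist force passes 120 N, or if a joint passes its speed limit or range.

## Working session

There is one attempt and no reset: what is moved stays moved. The work goes in short steps, Python scripts to look and compute and a tool call to move; the robot and the scene stay as the last step left them, time stands still between calls to the robot, and variables do not carry over. Pictures are saved under pics/ and viewed, and the job is handed in when it is done.

Besides the shell and the picture viewer there is one more tool, called in YAML: its name, and indented under it one key for each argument. jog_arm: Moves the arm, as the interface text tells. Its arguments: {"type":"object","properties":{"steps":{"type":"array","items":{"type":"array"}},"squeeze":{"type":"number"}},"required":["steps"]}

```bash
mkdir -p pics; cat > h.py <<'E'
import numpy as np, cv2
from rig import arm
def ray(c,u,v):
    K=np.array(c["intrinsics"]);T=np.array(c["cam_to_world"])
    d=np.array([(u-K[0,2])/K[0,0],-(v-K[1,2])/K[1,1],-1.]);return T[:3,3],T[:3,:3]@d
def onz(c,u,v,z):
    o,d=ray(c,u,v);return o+d*(z-o[2])/d[2]
def proj(c,p):
    K=np.array(c["intrinsics"]);T=np.array(c["cam_to_world"])
    q=T[:3,:3].T@(np.array(p)-T[:3,3]);return K[0,0]*q[0]/-q[2]+K[0,2],K[1,1]*q[1]/q[2]+K[1,2]
E
python3 - <<'E'
from h import *
s=arm.observe();print(s)
import pickle
d={}
for n in("scene","top","wrist"):
    c=arm.camera(n);d[n]=c;cv2.imwrite(f"pics/{n}0.png",c["pixels"]);print(n,{k:np.round(v,4).tolist() for k,v in c.items() if k!="pixels"})
pickle.dump(d,open("c0.pkl","wb"))
E
```

```text
{'clock': 0.0, 'joint_pos': array([-1.39927999e+00,  5.28274310e-02,  1.40175113e+00, -2.43155732e-05,
        1.68859535e+00, -7.02822418e-02]), 'joint_velocities': array([-0.0001352 ,  0.00169239, -0.00149931,  0.00042222, -0.00021562,
        0.0001806 ]), 'effort': array([ 1.62162200e-04, -3.81666076e+01, -3.60186231e+01, -1.00048935e-04,
        6.32794181e-03, -2.17684124e-05]), 'position': array([ 0.12568286, -0.50941653,  0.23046398]), 'tool_rot': array([-3.14001360e+00, -8.69509417e-05,  2.41795672e-01]), 'force': array([ 0.44816685, -0.46235832,  0.53796248]), 'wrist_torque': array([-0.00684442, -0.02191554,  0.03123175]), 'finger_gap': 0.0853943383167468}
scene {'intrinsics': [[412.346, 0.0, 317.0791], [0.0, 412.346, 204.7043], [0.0, 0.0, 1.0]], 'cam_to_world': [[0.0621, -0.6728, 0.7372, 1.3119], [0.9981, 0.0387, -0.0488, 0.053], [0.0043, 0.7388, 0.6739, 0.7725], [0.0, 0.0, 0.0, 1.0]]}
top {'intrinsics': [[385.7764, 0.0, 322.0599], [0.0, 385.7764, 199.7465], [0.0, 0.0, 1.0]], 'cam_to_world': [[0.0044, 0.9965, -0.0838, 0.453], [-0.9998, 0.006, 0.0189, 0.0948], [0.0193, 0.0837, 0.9963, 1.1209], [0.0, 0.0, 0.0, 1.0]]}
wrist {'intrinsics': [[308.0486, 0.0, 315.5284], [0.0, 308.0486, 196.6127], [0.0, 0.0, 1.0]], 'mount': [[0.0002, 0.9636, 0.2674, 0.068], [1.0, -0.0003, 0.0001, 0.0005], [0.0002, 0.2674, -0.9636, -0.1433], [0.0, 0.0, 0.0, 1.0]]}
```

```bash
ls pics
```

```text
scene0.png
top0.png
wrist0.png
```

View pics/scene0.png

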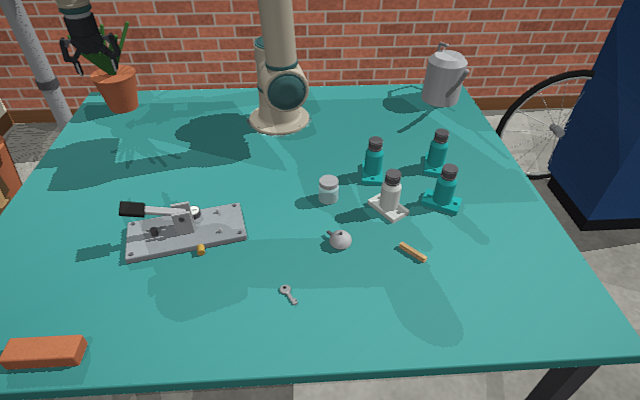

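View pics/top0.png

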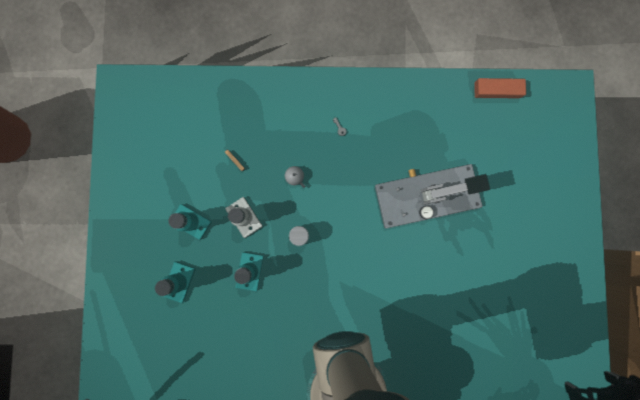

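The candidates in the scene view are four canisters: teal at (374,160), (437,152) and (446,188), and silver-white at (391,195), which is (240,215) in the top view. The silver one fits "aluminium". I'll confirm it with enlarged crops.

```bash
python3 - <<'E'
import pickle,cv2,numpy as np
d=pickle.load(open("c0.pkl","rb"))
s=d["scene"]["pixels"];t=d["top"]["pixels"]
a=cv2.resize(s[120:230,340:480],None,fx=5,fy=5,interpolation=cv2.INTER_CUBIC);cv2.imwrite("pics/s_can.png",a)
cv2.imwrite("pics/t_can.png",cv2.resize(t[180:260,190:320],None,fx=6,fy=6,interpolation=cv2.INTER_CUBIC))
cv2.imwrite("pics/t_inf.png",cv2.resize(t[155:240,365:495],None,fx=6,fy=6,interpolation=cv2.INTER_CUBIC))
cv2.imwrite("pics/s_inf.png",cv2.resize(s[190:265,115:255],None,fx=5.5,fy=5.5,interpolation=cv2.INTER_CUBIC))
E
```

```text
(no output)
```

View pics/s_can.png

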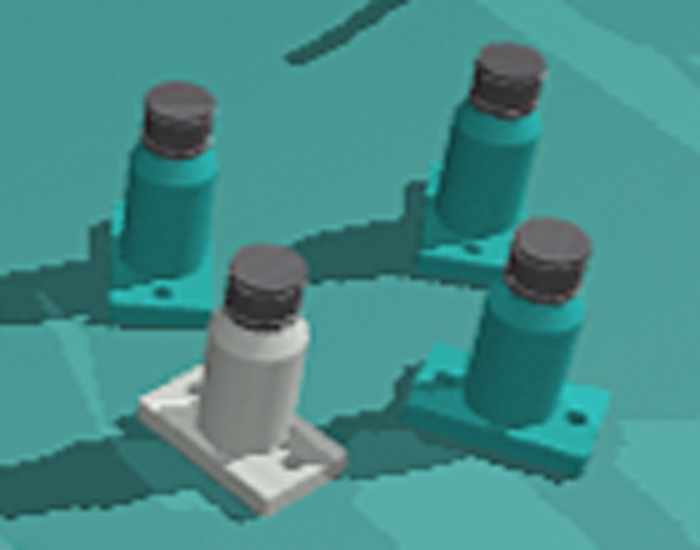

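View pics/t_can.png

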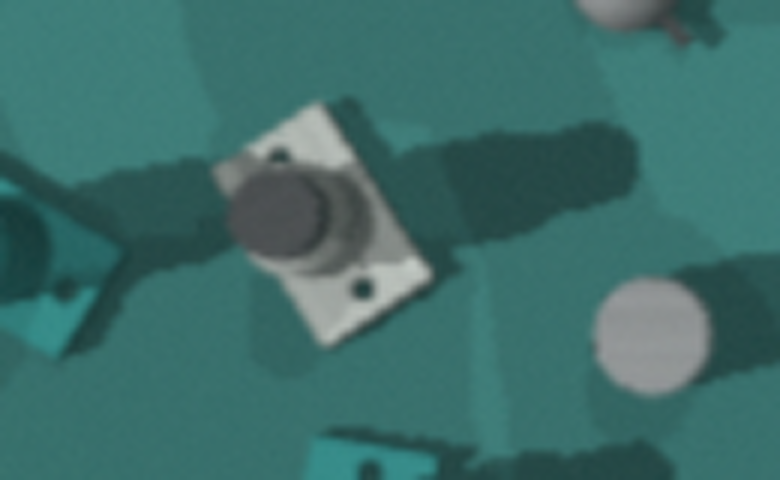

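View pics/t_inf.png

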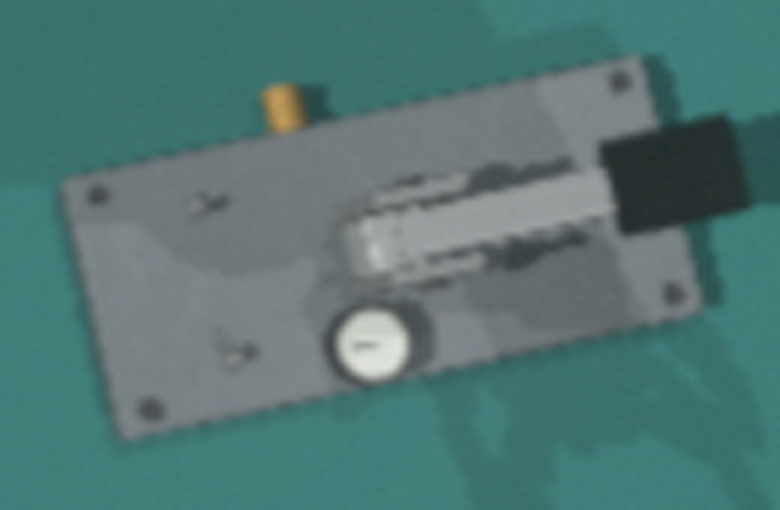

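View pics/s_inf.png

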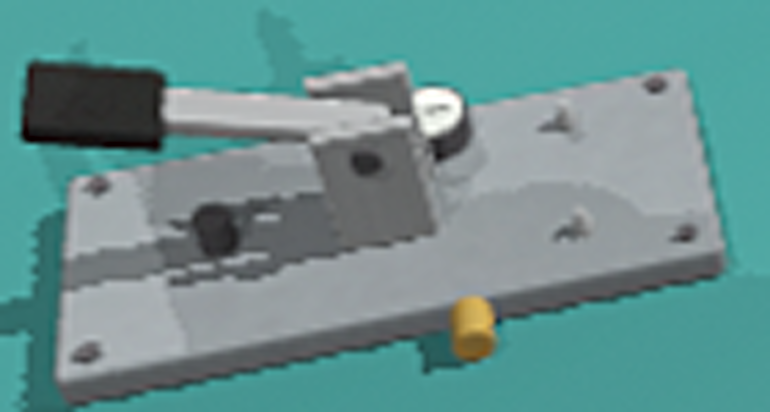

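The crops confirm it: the silver canister is bare metal, with holes at (280,155) and (363,288) in the top crop. The other three are painted teal. Next I'll measure it and the inflator.

```bash
python3 - <<'E'
import pickle;from h import *
d=pickle.load(open("c0.pkl","rb"));t=d["top"];s=d["scene"]
T=lambda x,y,f,u0,v0:((x+.5)/f-.5+u0,(y+.5)/f-.5+v0)
tc=lambda x,y,z:onz(t,*T(x,y,6,190,180),z)
ti=lambda x,y,z:onz(t,*T(x,y,6,365,155),z)
sc=lambda x,y,z:onz(s,*T(x,y,5,340,120),z)
si=lambda x,y,z:onz(s,*T(x,y,5.5,115,190),z)
def rep(n,P):
    P=np.array(P);print(n,P[:,:2].round(4).tolist(),"mean",P.mean(0)[:2].round(4))
rep("holes top",[tc(280,155,.014),tc(363,288,.014)])
rep("foot corners top",[tc(*p,.014) for p in[(322,100),(215,170),(328,347),(435,275)]])
rep("cap top",[tc(278,215,.124)])
rep("cap scene",[sc(268,268,.124)])
rep("foot scene",[sc(*p,.014) for p in[(138,402),(263,502),(347,455)]])
a=[ti(*p,.02) for p in[(62,182),(120,440),(707,308),(645,57)]]
b=[ti(*p,.02) for p in[(97,195),(151,409),(674,294),(620,80)]]
c=[si(*p,.02) for p in[(683,73),(722,257),(60,382),(72,182)]]
c=[c[1],c[0],c[3],c[2]]
e=[si(*p,.021) for p in[(685,233),(655,84),(97,185),(87,352)]]
for n,q in(("top corners",a),("top screws",b),("scene corners",c),("scene screws",e)):
    rep(n,q);q=np.array(q);yv=q[0]+q[1]-q[2]-q[3];xv=q[0]+q[3]-q[1]-q[2]
    print("  yax",np.arctan2(yv[1],yv[0]),"xax",np.arctan2(xv[1],xv[0]),np.linalg.norm(yv)/2,np.linalg.norm(xv)/2)
rep("pegs top",[ti(197,206,.03),ti(232,357,.03)])
rep("pegs scene",[si(560,130,.025),si(572,238,.025)])
rep("pad top",[ti(674,175,.118)]);rep("pad scene",[si(95,95,.118)])
E
```

```text
holes top [[0.5283, 0.3196], [0.4652, 0.2788]] mean [0.4967 0.2992]
foot corners top [[0.5548, 0.3002], [0.521, 0.3503], [0.4372, 0.2948], [0.4715, 0.2448]] mean [0.4961 0.2975]
cap top [[0.495, 0.2975]] mean [0.495  0.2975]
cap scene [[0.4946, 0.3011]] mean [0.4946 0.3011]
foot scene [[0.4708, 0.2475], [0.5529, 0.3011], [0.5198, 0.3534]] mean [0.5145 0.3007]
top corners [[0.5894, -0.0782], [0.4659, -0.105], [0.5305, -0.3886], [0.6523, -0.3621]] mean [ 0.5595 -0.2335]
  yax 1.7918002414953387 xax 0.21425435766804676 0.29082944882815476 0.12549610219370497
top screws [[0.5832, -0.095], [0.4807, -0.12], [0.5372, -0.3728], [0.6409, -0.3496]] mean [ 0.5605 -0.2343]
  yax 1.7920900717990418 xax 0.22980910543501737 0.2600587913360504 0.1059136972913343
scene corners [[0.5953, -0.0772], [0.4691, -0.1046], [0.5293, -0.3841], [0.6527, -0.3557]] mean [ 0.5616 -0.2304]
  yax 1.7784517915165585 xax 0.2195912770250405 0.28515597921390134 0.1278865651162454
scene screws [[0.5802, -0.095], [0.4775, -0.1174], [0.5331, -0.3714], [0.6371, -0.3483]] mean [ 0.557 -0.233]
  yax 1.7888817235417422 xax 0.2171891930395081 0.2597706775524933 0.10582594674348644
pegs top [[0.5771, -0.141], [0.5052, -0.1568]] mean [ 0.5412 -0.1489]
pegs scene [[0.5122, -0.1589], [0.5843, -0.1451]] mean [ 0.5482 -0.152 ]
pad top [[0.5822, -0.3328]] mean [ 0.5822 -0.3328]
pad scene [[0.5786, -0.3319]] mean [ 0.5786 -0.3319]
```

```bash
cat >> h.py <<'E'
from scipy.spatial.transform import Rotation as Ro
def plan(p,yaw,cmdp=None,cmdr=None):
    s=arm.observe();p0=np.array(s["position"]) if cmdp is None else np.array(cmdp)
    R0=Ro.from_euler("xyz",s["tool_rot"] if cmdr is None else cmdr);R1=Ro.from_euler("xyz",[np.pi,0,yaw])
    print("now",s["clock"].__round__(2),p0.round(4),np.round(s["tool_rot"],4),"F",np.round(s["force"],2),"gap",round(s["finger_gap"],4))
    print("shift cm",np.round(R0.inv().apply(np.array(p)-p0)*100,2),"turn",np.round((R0.inv()*R1).as_rotvec(),4))
def wcam():
    s=arm.observe();c=dict(arm.camera("wrist"));M=np.eye(4);M[:3,:3]=Ro.from_euler("xyz",s["tool_rot"]).as_matrix();M[:3,3]=s["position"]
    c["cam_to_world"]=M@np.array(c["mount"]);return c
E
python3 -c "
from h import *
plan([.56,-.233,.26],1.789)"
```

```text
now 0.15 [ 0.1257 -0.5095  0.2307] [-3.1404e+00 -1.0000e-04  2.4180e-01] F [ 0.05 -0.69 -0.58] gap 0.0851
shift cm [ 48.79 -16.45  -2.91] turn [-9.0000e-04 -9.0000e-04 -1.5472e+00]
```

jog_arm:
  steps:
    - [0, [4.0, -1.35, -0.25], [0, 0, -0.12]]
    - [0, [8.0, -2.7, -0.5], [0, 0, -0.24]]
    - [0, [12, -4.0, -0.7], [0, 0, -0.37]]
    - [0, [16, -5.4, -1], [0, 0, -0.49]]
    - [0, [20, -6.7, -1.2], [0, 0, -0.61]]
    - [0, [24, -8.1, -1.4], [0, 0, -0.74]]
    - [0, [28, -9.4, -1.7], [0, 0, -0.86]]
    - [0, [32, -10.8, -1.9], [0, 0, -0.98]]
    - [0, [36, -12.1, -2.2], [0, 0, -1.1]]
    - [0, [40, -13.5, -2.4], [0, 0, -1.22]]

```text
clock: 0.98
position: [0.478, -0.2848, 0.255]
tool_rot: [-3.141, 0.0, 1.468]
force: [0.0, -1.6, 0.5]
finger_gap: 0.0854
```

```bash
python3 -c "
from h import *
plan([.56,-.233,.26],1.789)"
```

```text
now 0.98 [ 0.478  -0.2848  0.255 ] [-3.1415e+00  2.0000e-04  1.4678e+00] F [ 0.03 -1.65  0.53] gap 0.0854
shift cm [ 5.99  7.62 -0.5 ] turn [-1.000e-04  1.000e-04 -3.212e-01]
```

jog_arm:
  steps:
    - [0, [2.5, 3.0, -0.2], [0, 0, -0.12]]
    - [0, [5, 6.0, -0.4], [0, 0, -0.24]]
    - [0, [6, 7.6, -0.5], [0, 0, -0.325]]
    - [0, [6, 7.6, -0.5], [0, 0, -0.325]]
    - [0, [6, 7.6, -0.5], [0, 0, -0.325]]
    - [0, [6, 7.6, -0.5], [0, 0, -0.325]]

```text
clock: 1.48
position: [0.558, -0.2354, 0.2596]
tool_rot: [-3.141, -0.0, 1.785]
force: [-0.2, 0.5, 0.2]
finger_gap: 0.0853
```

```bash
python3 - <<'E'
from h import *
import pickle
c=wcam();pickle.dump(c,open("c1.pkl","wb"));cv2.imwrite("pics/w1.png",c["pixels"])
s=arm.observe();print(s["position"],s["tool_rot"])
for p in([.541,-.1505,.033],[.5822,-.333,.118]):print(proj(c,p))
E
```

```text
[ 0.55781825 -0.23567071  0.25987999] [-3.14104617e+00  7.55187392e-05  1.78425123e+00]
(np.float64(316.5938509121077), np.float64(93.51038101153364))
(np.float64(318.12355883622024), np.float64(278.9868413389356))
```

View pics/w1.png

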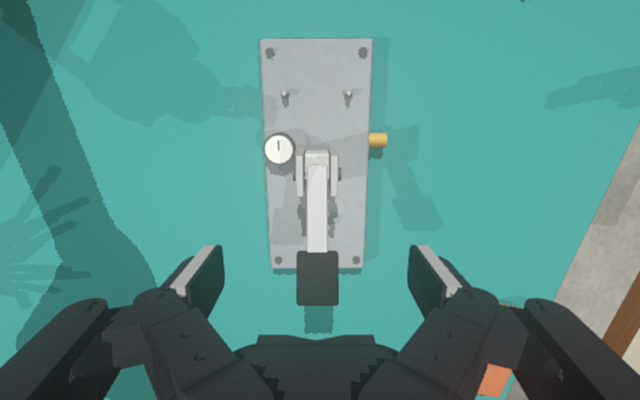

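The wrist view shows the inflator with its pegs near (284,95) and (348,95) and the pad at (317,278). I'll enlarge the pegs.

```bash
python3 - <<'E'
import pickle,cv2
c=pickle.load(open("c1.pkl","rb"))
cv2.imwrite("pics/w1c.png",cv2.resize(c["pixels"][30:120,250:385],None,fx=5.9,fy=5.9,interpolation=cv2.INTER_CUBIC))
E
```

```text
(no output)
```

View pics/w1c.png

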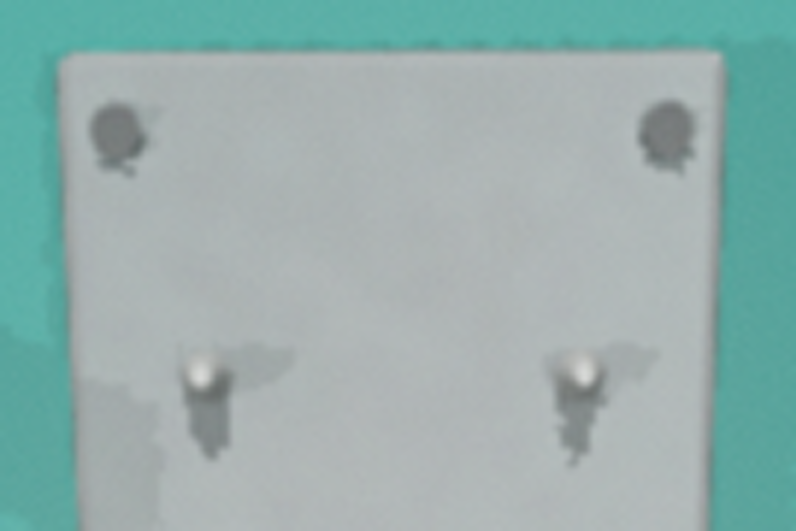

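```bash
python3 - <<'E'
import pickle;from h import *
c=pickle.load(open("c1.pkl","rb"))
w=lambda x,y,z:onz(c,(x+.5)/5.9-.5+250,(y+.5)/5.9-.5+30,z)
def rep(n,a,b):
    print(n,a.round(4),b.round(4),"mid",((a+b)/2).round(4),"L",np.linalg.norm(a-b).round(4),"yaw",np.arctan2(*(b-a)[1::-1]).round(4))
rep("tips",w(200,365,.033),w(582,365,.033))
rep("screws",w(117,131,.021),w(667,131,.021))
rep("corners",w(62,55,.02),w(720,55,.02))
f=lambda u,v,z:onz(c,u,v,z)
rep("pad near",f(297,252,.11),f(338,252,.11)); print("padc",f(317.5,278,.118))
plan([.495,.299,.26],2.151)
E
```

```text
tips [ 0.5037 -0.1563  0.033 ] [ 0.5757 -0.1407  0.033 ] mid [ 0.5397 -0.1485  0.033 ] L 0.0737 yaw 0.2141
screws [ 0.4788 -0.1172  0.021 ] [ 0.5825 -0.0947  0.021 ] mid [ 0.5307 -0.106   0.021 ] L 0.1061 yaw 0.2141
corners [ 0.466  -0.1062  0.02  ] [ 0.5891 -0.0794  0.02  ] mid [ 0.5276 -0.0928  0.02  ] L 0.126 yaw 0.2141
pad near [ 0.5551 -0.3115  0.11  ] [ 0.5967 -0.3025  0.11  ] mid [ 0.5759 -0.307   0.11  ] L 0.0426 yaw 0.2141
padc [ 0.58132247 -0.33201739  0.118     ]
now 1.53 [ 0.5578 -0.2357  0.2599] [-3.1410e+00  1.0000e-04  1.7843e+00] F [ 0.31 -0.21 -0.07] gap 0.0855
shift cm [ 5.358e+01  5.190e+00 -2.000e-02] turn [-0.0006 -0.     -0.3667]
```

```bash
python3 -c "
from h import *
plan([.533,.240,.26],2.151)"
```

```text
now 1.53 [ 0.5578 -0.2357  0.2599] [-3.1410e+00  1.0000e-04  1.7843e+00] F [ 0.31 -0.21 -0.07] gap 0.0855
shift cm [ 4.701e+01  7.650e+00 -2.000e-02] turn [-0.0006 -0.     -0.3667]
```

jog_arm:
  steps:
    - [0, [4, 0.65, 0], [0, 0, -0.03]]
    - [0, [8, 1.3, 0], [0, 0, -0.06]]
    - [0, [12, 1.95, 0], [0, 0, -0.09]]
    - [0, [16, 2.6, 0], [0, 0, -0.12]]
    - [0, [20, 3.25, 0], [0, 0, -0.16]]
    - [0, [24, 3.9, 0], [0, 0, -0.19]]
    - [0, [28, 4.55, 0], [0, 0, -0.22]]
    - [0, [32, 5.2, 0], [0, 0, -0.25]]
    - [0, [36, 5.85, 0], [0, 0, -0.28]]
    - [0, [40, 6.5, 0], [0, 0, -0.31]]

```text
clock: 2.37
position: [0.5358, 0.1703, 0.2605]
tool_rot: [3.141, 0.001, 2.095]
force: [0.8, -0.1, 0.1]
finger_gap: 0.0851
```

jog_arm:
  steps:
    - [0, [3.5, 0.6, 0], [0, 0, -0.03]]
    - [0, [7, 1.15, 0], [0, 0, -0.057]]
    - [0, [7, 1.15, 0], [0, 0, -0.057]]
    - [0, [7, 1.15, 0], [0, 0, -0.057]]
    - [0, [7, 1.15, 0], [0, 0, -0.057]]

```text
clock: 2.78
position: [0.5114, 0.2348, 0.2602]
tool_rot: [3.141, 0.001, 2.152]
force: [0.1, -1.0, -0.0]
finger_gap: 0.0854
```

```bash
python3 - <<'E'
from h import *
import pickle
c=wcam();pickle.dump(c,open("c2.pkl","wb"));cv2.imwrite("pics/w2.png",c["pixels"])
u,v=proj(c,[.495,.299,.07]);print(u,v)
u0,v0=max(0,int(u)-65),max(0,int(v)-50);print(u0,v0)
cv2.imwrite("pics/w2c.png",cv2.resize(c["pixels"][v0:v0+100,u0:u0+130],None,fx=6,fy=6,interpolation=cv2.INTER_CUBIC))
plan([.495,.299,.26],2.151)
E
```

```text
335.8856660277404 115.39232707381161
270 65
now 2.83 [0.5116 0.2345 0.2602] [3.1414e+00 6.0000e-04 2.1510e+00] F [0.26 0.83 0.08] gap 0.0851
shift cm [6.31 2.15 0.01] turn [0.0002 0.0006 0.    ]
```

View pics/w2.png

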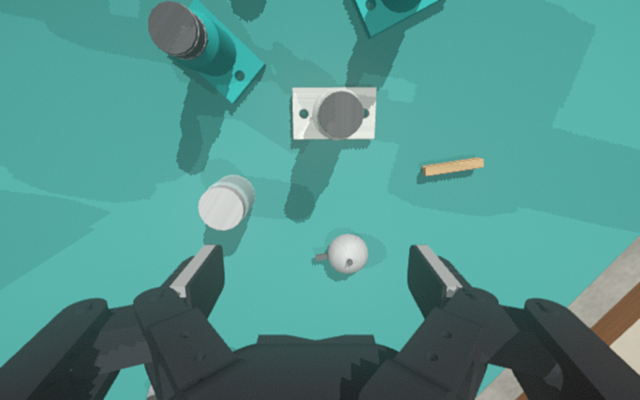

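View pics/w2c.png

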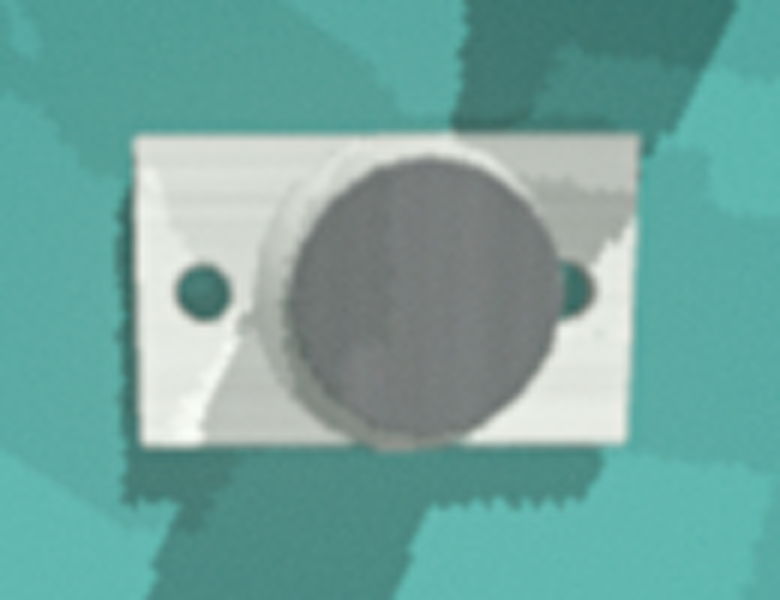

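```bash
python3 - <<'E'
import pickle;from h import *
c=pickle.load(open("c2.pkl","rb"))
w=lambda x,y,z:onz(c,(x+.5)/6-.5+270,(y+.5)/6-.5+65,z)
q=np.array([w(*p,.014) for p in[(133,135),(640,134),(628,443),(141,445)]])
print(q.round(4),q.mean(0).round(4));xv=q[1]+q[2]-q[0]-q[3];print(np.arctan2(xv[1],xv[0]),np.linalg.norm(xv)/2)
h=w(204,292,.014);ux=xv/np.linalg.norm(xv);print("hole-based ctr",h+.037*ux)
print("cap",w(424,297,.124))
E
```

```text
[[0.436  0.2984 0.014 ]
 [0.5202 0.3539 0.014 ]
 [0.5541 0.3036 0.014 ]
 [0.4697 0.2477 0.014 ]] [0.495  0.3009 0.014 ]
0.5840798646836716 0.10106841349163195
hole-based ctr [0.49497   0.3011688 0.014    ]
cap [0.49421311 0.30074373 0.124     ]
```

```bash
python3 -c "
from h import *
plan([.4945,.301,.26],2.155)"
```

```text
now 2.83 [0.5116 0.2345 0.2602] [3.1414e+00 6.0000e-04 2.1510e+00] F [0.26 0.83 0.08] gap 0.0851
shift cm [6.5  2.22 0.01] turn [ 0.0002  0.0006 -0.004 ]
```

jog_arm:
  steps:
    - [0, [3.2, 1.1, 0], [0, 0, -0.004]]
    - [0, [6.5, 2.2, 0], [0, 0, -0.004]]
    - [0, [6.5, 2.2, 0], [0, 0, -0.004]]
    - [0, [6.5, 2.2, 3], [0, 0, -0.004]]
    - [0, [6.5, 2.2, 6], [0, 0, -0.004]]
    - [0, [6.5, 2.2, 9], [0, 0, -0.004]]
    - [0, [6.5, 2.2, 10], [0, 0, -0.004]]
    - [0, [6.5, 2.2, 10], [0, 0, -0.004]]
    - [0, [6.5, 2.2, 10], [0, 0, -0.004]]

```text
clock: 3.58
position: [0.4945, 0.3016, 0.161]
tool_rot: [3.141, 0.0, 2.156]
force: [1.0, 0.9, 0.9]
finger_gap: 0.0855
```

```bash
python3 - <<'E'
from h import *
plan([.4945,.301,.095],2.155)
c=wcam();cv2.imwrite("pics/w3.png",c["pixels"])
E
```

```text
now 3.58 [0.4945 0.3016 0.161 ] [3.1409e+00 2.0000e-04 2.1561e+00] F [1.01 0.93 0.89] gap 0.0855
shift cm [-0.05 -0.04  6.6 ] turn [0.0007 0.0002 0.0011]
```

View pics/w3.png

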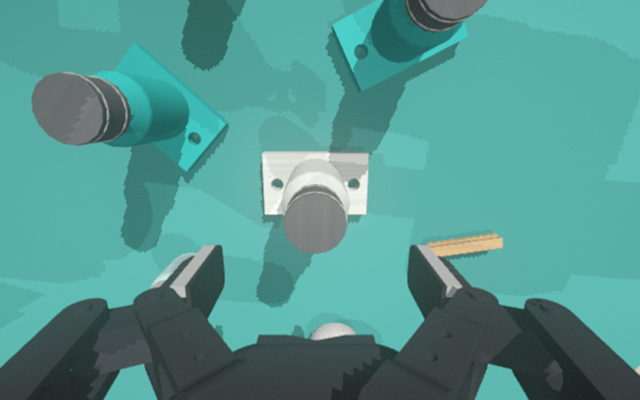

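The silver canister's cap is at (316,220), centred between the fingers at columns 215 and 415. I'll descend and grip.

jog_arm:
  steps:
    - [0, [0, 0, 3], [0, 0, 0]]
    - [0, [0, 0, 5.5], [0, 0, 0]]
    - [0, [0, 0, 6.6], [0, 0, 0]]
    - [0, [0, 0, 6.6], [0, 0, 0]]
    - [0.6, [0, 0, 6.6], [0, 0, 0]]
    - [0.7, [0, 0, 6.6], [0, 0, 0]]
    - [1, [0, 0, 6.6], [0, 0, 0]]
    - [1, [0, 0, 6.6], [0, 0, 0]]
    - [1, [0, 0, 6.6], [0, 0, 0]]
    - [1, [0, 0, 6.6], [0, 0, 0]]
  squeeze: 50

```text
clock: 4.47
position: [0.4944, 0.3027, 0.0959]
tool_rot: [3.139, 0.0, 2.158]
force: [-2.7, -1.6, 6.5]
finger_gap: 0.0386
```

jog_arm:
  steps:
    - [1, [0, 0, 0], [0, 0, 0]]
    - [1, [0, 0, 0], [0, 0, 0]]
    - [1, [0, 0, 0], [0, 0, 0]]
    - [1, [0, 0, 0], [0, 0, 0]]
    - [1, [0, 0, -1], [0, 0, 0]]
    - [1, [0, 0, -3], [0, 0, 0]]
    - [1, [0, 0, -5], [0, 0, 0]]
    - [1, [0, 0, -7], [0, 0, 0]]
    - [1, [0, 0, -8], [0, 0, 0]]
    - [1, [0, 0, -8], [0, 0, 0]]

```text
clock: 5.3
position: [0.4947, 0.3029, 0.1768]
tool_rot: [3.137, 0.001, 2.158]
force: [0.8, -0.1, -3.7]
finger_gap: 0.0386
```

```bash
python3 - <<'E'
from h import *
c=wcam();cv2.imwrite("pics/w4.png",c["pixels"])
print(proj(c,[.54,-.149,.033]))
plan([.54,-.149,.18],1.787)
E
```

```text
(np.float64(151.71188570930903), np.float64(484.0622346170003))
now 5.35 [0.4941 0.3026 0.1747] [3.1400e+00 2.0000e-04 2.1578e+00] F [-0.6   0.82 -5.32] gap 0.0386
shift cm [-40.14 -21.19  -0.56] turn [ 1.600e-03 -1.000e-04  3.708e-01]
```

View pics/w4.png

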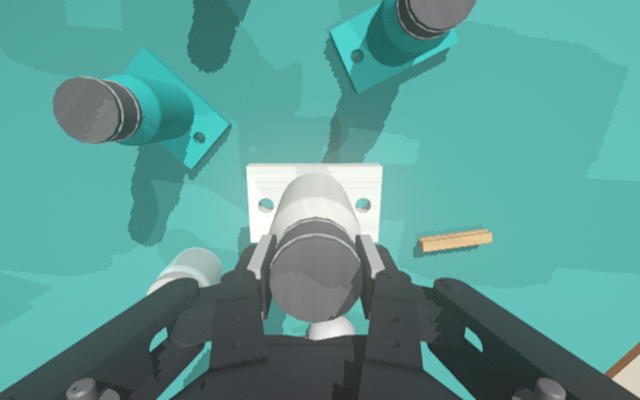

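jog_arm:
  steps:
    - [1, [-1, -0.5, -2], [0, 0, 0.01]]
    - [1, [-3, -1.6, -3], [0, 0, 0.03]]
    - [1, [-6, -3.2, -3.5], [0, 0, 0.06]]
    - [1, [-9, -4.8, -3.5], [0, 0, 0.09]]
    - [1, [-12, -6.4, -3.5], [0, 0, 0.12]]
    - [1, [-15, -8, -3.5], [0, 0, 0.15]]
    - [1, [-18, -9.6, -3.5], [0, 0, 0.18]]
    - [1, [-21, -11.2, -3.5], [0, 0, 0.21]]
    - [1, [-24, -12.8, -3.5], [0, 0, 0.24]]
    - [1, [-27, -14.4, -3.5], [0, 0, 0.27]]

```text
clock: 6.18
position: [0.5225, -0.0037, 0.2068]
tool_rot: [-3.138, -0.001, 1.886]
force: [1.1, 0.3, -4.2]
finger_gap: 0.0383
```

jog_arm:
  steps:
    - [1, [-3.6, -0.5, 0], [0, 0, 0.03]]
    - [1, [-7.2, -1.0, 0], [0, 0, 0.06]]
    - [1, [-10.5, -1.5, 0], [0, 0, 0.09]]
    - [1, [-12.5, -1.8, 0], [0, 0, 0.1]]
    - [1, [-12.5, -1.8, 0], [0, 0, 0.1]]
    - [1, [-12.5, -1.8, 0], [0, 0, 0.1]]

```text
clock: 6.68
position: [0.5445, -0.1272, 0.2066]
tool_rot: [-3.138, -0.002, 1.786]
force: [0.4, -0.6, -5.0]
finger_gap: 0.0386
```

```bash
python3 - <<'E'
from h import *
plan([.54,-.149,.2],1.787)
E
```

```text
now 6.68 [ 0.5445 -0.1272  0.2066] [-3.1382e+00 -2.1000e-03  1.7858e+00] F [ 0.37 -0.57 -5.05] gap 0.0386
shift cm [-2.03 -0.9   0.66] turn [-0.0034 -0.0021 -0.0012]
```

jog_arm:
  steps:
    - [1, [-1, -0.5, 0.5], [0, 0, 0]]
    - [1, [-2.0, -0.9, 1.5], [0, 0, 0]]
    - [1, [-2.0, -0.9, 3], [0, 0, 0]]
    - [1, [-2.0, -0.9, 4], [0, 0, 0]]
    - [1, [-2.0, -0.9, 4.5], [0, 0, 0]]
    - [1, [-2.0, -0.9, 4.5], [0, 0, 0]]
    - [1, [-2.0, -0.9, 4.5], [0, 0, 0]]
    - [1, [-2.0, -0.9, 4.5], [0, 0, 0]]

```text
clock: 7.35
position: [0.5412, -0.1479, 0.1648]
tool_rot: [3.14, 0.001, 1.788]
force: [0.4, 0.2, -3.6]
finger_gap: 0.0386
```

```bash
python3 - <<'E'
from h import *
import pickle
c=wcam();pickle.dump(c,open("c5.pkl","wb"));cv2.imwrite("pics/w5.png",c["pixels"])
cv2.imwrite("pics/w5c.png",cv2.resize(c["pixels"][140:260,230:400],None,fx=4.7,fy=4.7,interpolation=cv2.INTER_CUBIC))
for n in("scene","top"):
    d=arm.camera(n);pickle.dump(d,open(f"c5{n}.pkl","wb"));u,v=map(int,proj(d,[.54,-.149,.05]))
    cv2.imwrite(f"pics/{n}5.png",cv2.resize(d["pixels"][max(0,v-60):v+60,u-80:u+80],None,fx=5,fy=5,interpolation=cv2.INTER_CUBIC))
    print(n,u-80,v-60)
plan([.54,-.149,.2],1.787)
E
```

```text
scene 137 153
top 321 141
now 7.5 [ 0.5412 -0.148   0.1649] [3.1403e+00 9.0000e-04 1.7880e+00] F [ 0.02  0.33 -4.12] gap 0.0387
shift cm [-0.08 -0.13 -3.51] turn [0.0013 0.0009 0.001 ]
```

View pics/w5c.png

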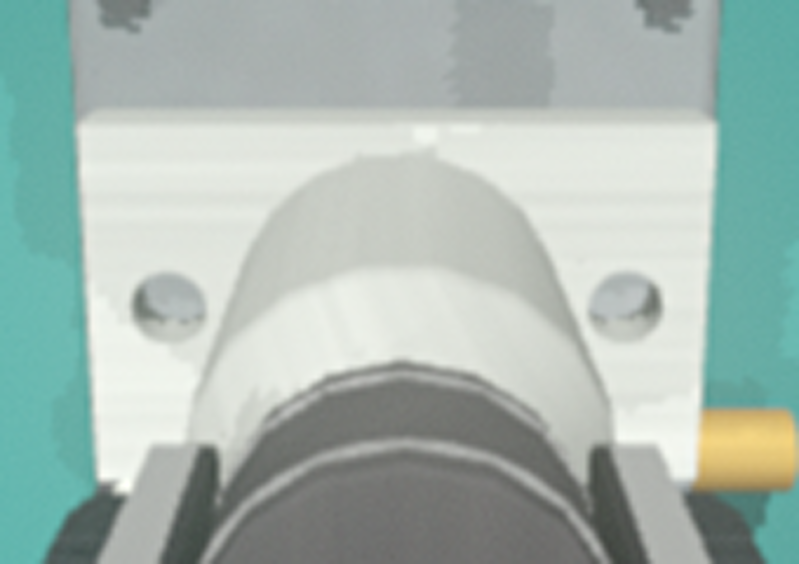

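View pics/scene5.png

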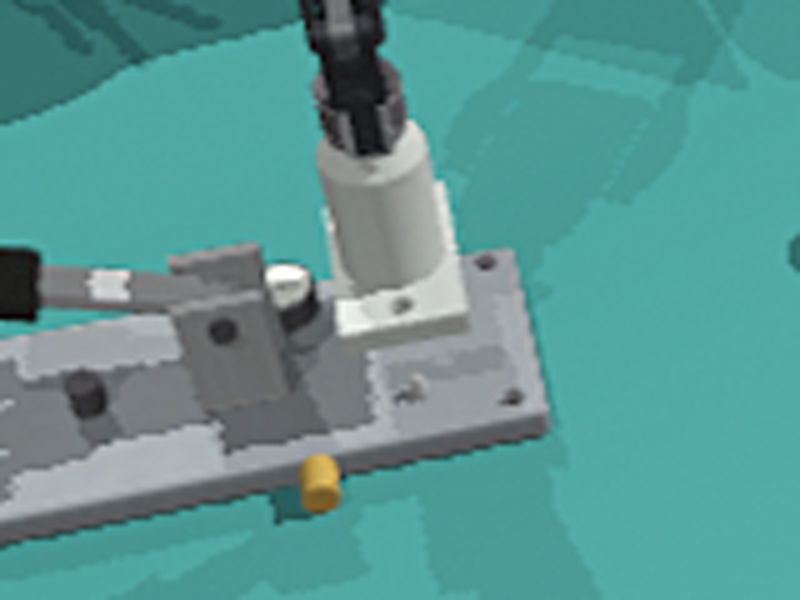

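View pics/top5.png

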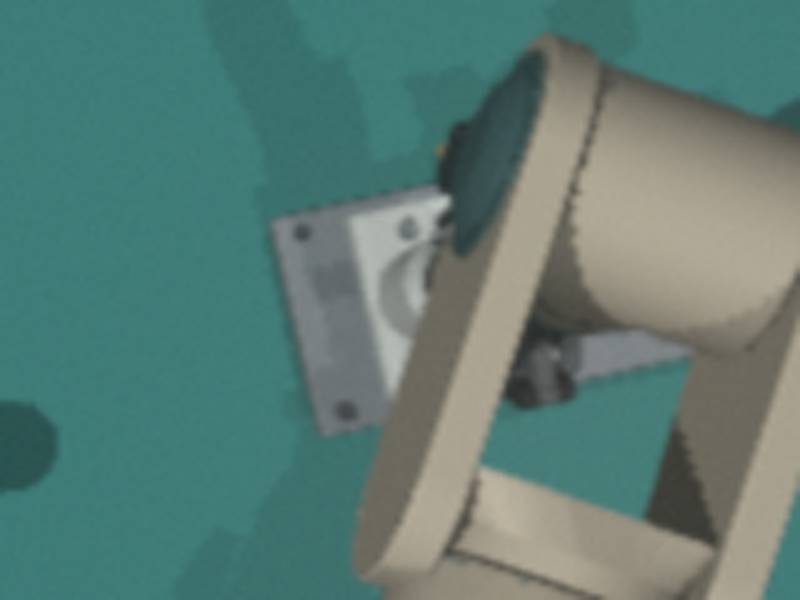

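```bash
python3 - <<'E'
import pickle;from h import *
c=pickle.load(open("c5.pkl","rb"))
w=lambda x,y,z:onz(c,(x+.5)/4.7-.5+230,(y+.5)/4.7-.5+140,z)
for z in(.081,.083,.085):
    a,b=w(169,307,z),w(626,306,z);m=(a+b)/2
    print(z,m.round(4),np.linalg.norm(a-b).round(4),np.arctan2(*(b-a)[1::-1]).round(4))
    a,b=w(80,122,z),w(716,122,z);m=(a+b)/2; d=(b-a)/np.linalg.norm(b-a)
    print("  front edge ctr->", (m-.03*np.array([-d[1],d[0],0])).round(4),np.linalg.norm(a-b).round(4),np.arctan2(d[1],d[0]).round(4))
d=pickle.load(open("c5scene.pkl","rb"))
s=lambda x,y,z:onz(d,(x+.5)/5-.5+137,(y+.5)/5-.5+153,z)
print("scene hole +x",s(403,304,.083),"peg +x tip",s(416,380,.033))
t=pickle.load(open("c5top.pkl","rb"))
s=lambda x,y,z:onz(t,(x+.5)/5-.5+321,(y+.5)/5-.5+141,z)
print("top hole +x",s(407,229,.083))
print("screws top",s(302,232,.021),s(345,411,.021))
E
```

```text
0.081 [ 0.5411 -0.1504  0.081 ] 0.075 0.2194
  front edge ctr-> [ 0.5411 -0.1498  0.081 ] 0.1007 0.2174
0.083 [ 0.541  -0.1498  0.083 ] 0.0743 0.2194
  front edge ctr-> [ 0.541  -0.1494  0.083 ] 0.0999 0.2174
0.085 [ 0.5408 -0.1492  0.085 ] 0.0737 0.2194
  front edge ctr-> [ 0.541  -0.1491  0.085 ] 0.099 0.2174
scene hole +x [ 0.5749311 -0.1405144  0.083    ] peg +x tip [ 0.57740653 -0.14166433  0.033     ]
top hole +x [ 0.57800662 -0.14212625  0.083     ]
screws top [ 0.5833308  -0.09555708  0.021     ] [ 0.48055735 -0.11933527  0.021     ]
```

jog_arm:
  steps:
    - [1, [0, 0, 1], [0, 0, 0]]
    - [1, [0, 0, 2], [0, 0, 0]]
    - [1, [0, 0, 2.9], [0, 0, 0]]
    - [1, [0, 0, 3.0], [0, 0, 0]]
    - [1, [0, 0, 3.0], [0, 0, 0]]
    - [1, [0, 0, 3.0], [0, 0, 0]]

```text
clock: 8.0
position: [0.5408, -0.148, 0.1339]
tool_rot: [-3.141, -0.0, 1.788]
force: [-0.3, -0.1, -4.9]
finger_gap: 0.0389
```

```bash
python3 - <<'E'
from h import *
import pickle
c=wcam();pickle.dump(c,open("c6.pkl","wb"))
p=c["pixels"]
a=cv2.resize(p[190:225,245:290],None,fx=8,fy=8,interpolation=cv2.INTER_CUBIC);b=cv2.resize(p[190:225,340:385],None,fx=8,fy=8,interpolation=cv2.INTER_CUBIC)
cv2.imwrite("pics/w6c.png",np.hstack([a,b]))
d=arm.camera("scene");pickle.dump(d,open("c6s.pkl","wb"));cv2.imwrite("pics/s6.png",cv2.resize(d["pixels"][170:260,180:260],None,fx=6,fy=6,interpolation=cv2.INTER_CUBIC))
plan([.54,-.149,.2],1.787)
E
```

```text
now 8.1 [ 0.5411 -0.1481  0.1345] [3.1408e+00 6.0000e-04 1.7878e+00] F [-0.87  0.19 -5.02] gap 0.0386
shift cm [-0.07 -0.12 -6.55] turn [0.0008 0.0006 0.0008]
```

View pics/w6c.png

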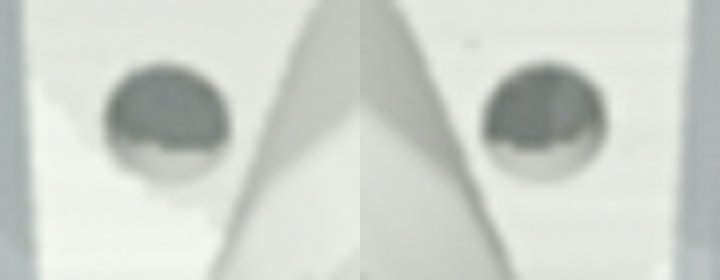

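View pics/s6.png

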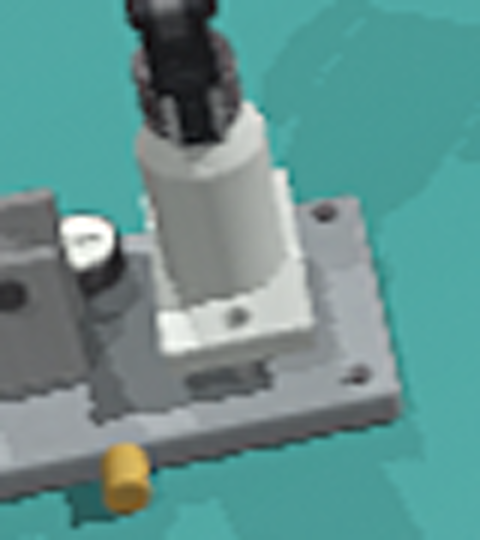

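```bash
python3 - <<'E'
import pickle,cv2,numpy as np
p=pickle.load(open("c6.pkl","rb"))["pixels"]
g=cv2.cvtColor(p,cv2.COLOR_BGR2GRAY)
f=lambda q:cv2.resize(np.clip((q.astype(float)-90)*3.5,0,255).astype(np.uint8),None,fx=16,fy=16,interpolation=cv2.INTER_NEAREST)
cv2.imwrite("pics/w6d.png",np.hstack([f(g[195:216,255:278]),f(g[195:216,396-245+205-1:378])]))
print(g[196:214,256:276]);print(g[196:214,354:378])
E
```

```text
[[227 226 227 227 228 227 230 229 228 228 227 229 230 229 228 227 227 228
  227 227]
 [227 226 227 229 229 225 226 222 214 211 214 222 225 227 230 229 228 228
  227 228]
 [229 229 230 231 224 205 194 179 166 164 166 175 189 211 224 230 229 229
  228 228]
 [229 230 232 225 200 164 150 140 133 137 134 134 146 166 193 219 230 230
  228 227]
 [229 230 225 199 161 135 133 132 134 133 133 133 132 135 147 183 219 229
  229 228]
 [229 228 209 164 133 130 133 135 135 134 137 134 132 131 125 140 187 220
  228 228]
 [230 225 185 137 128 132 135 137 134 134 134 137 135 135 132 130 159 202
  225 228]
 [229 221 167 124 125 133 135 136 135 134 135 134 134 136 134 133 142 189
  225 229]
 [228 211 155 124 125 132 132 136 136 136 137 137 136 136 137 135 136 175
  222 230]
 [227 211 157 129 127 128 131 134 135 136 136 136 136 137 136 134 131 166
  223 231]
 [229 218 170 142 135 129 128 130 135 134 134 137 135 135 136 132 131 164
  220 229]
 [229 220 180 154 156 144 144 147 144 135 130 131 133 132 131 134 144 177
  220 228]
 [232 227 201 173 169 172 177 183 182 159 152 151 153 153 150 153 176 200
  223 
[... 1549 characters left out ...]
79 145 141 141 127 121 123 121 130 142 142 148 164 168 160 185 224
  228 227 226 226 227 228]
 [228 205 181 183 182 158 146 147 147 157 180 183 181 179 172 174 208 228
  228 225 227 229 229 229]
 [227 223 199 190 195 191 192 192 192 191 195 194 187 182 178 197 224 231
  230 227 229 230 229 230]
 [229 232 215 198 195 198 202 202 201 199 197 194 190 190 200 222 230 231
  231 230 230 231 231 231]
 [222 233 228 218 207 202 200 201 200 200 197 197 199 209 223 230 232 230
  230 231 230 231 229 231]
 [205 228 232 228 224 217 211 207 204 205 205 211 218 226 231 231 230 230
  229 229 229 229 229 230]
 [183 220 231 231 230 228 225 224 224 224 225 226 229 229 231 230 230 230
  229 229 229 230 230 230]]
```

View pics/w6d.png

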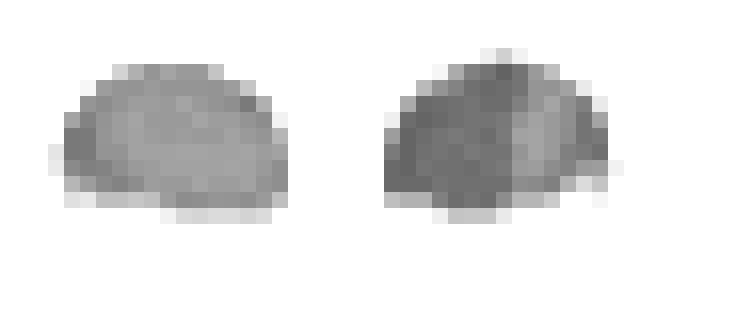

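jog_arm:
  steps:
    - [1, [0.07, -0.05, 0.2], [0, 0, 0]]
    - [1, [0.07, -0.05, 0.4], [0, 0, 0]]
    - [1, [0.07, -0.05, 0.6], [0, 0, 0]]
    - [1, [0.07, -0.05, 0.8], [0, 0, 0]]
    - [1, [0.07, -0.05, 0.8], [0, 0, 0]]

```text
clock: 8.52
position: [0.5399, -0.1473, 0.1253]
tool_rot: [-3.141, -0.0, 1.788]
force: [0.1, 0.4, -5.1]
finger_gap: 0.0384
```

jog_arm:
  steps:
    - [1, [0, 0, 0.1], [0, 0, 0]]
    - [1, [0, 0, 0.2], [0, 0, 0]]
    - [1, [0, 0, 0.3], [0, 0, 0]]
    - [1, [0, 0, 0.3], [0, 0, 0]]

```text
clock: 8.85
position: [0.5401, -0.1474, 0.1228]
tool_rot: [-3.141, -0.0, 1.788]
force: [-1.2, 0.1, -5.1]
finger_gap: 0.0386
```

jog_arm:
  steps:
    - [1, [0, 0, 0.1], [0, 0, 0]]
    - [1, [0, 0, 0.2], [0, 0, 0]]
    - [1, [0, 0, 0.3], [0, 0, 0]]
    - [1, [0, 0, 0.3], [0, 0, 0]]

```text
clock: 9.18
position: [0.5401, -0.1474, 0.1197]
tool_rot: [-3.141, -0.0, 1.788]
force: [-0.1, -0.8, -4.7]
finger_gap: 0.0386
```

jog_arm:
  steps:
    - [1, [0, 0, 0.1], [0, 0, 0]]
    - [1, [0, 0, 0.2], [0, 0, 0]]
    - [1, [0, 0, 0.3], [0, 0, 0]]
    - [1, [0, 0, 0.3], [0, 0, 0]]

```text
clock: 9.52
position: [0.5401, -0.1474, 0.1167]
tool_rot: [-3.141, -0.0, 1.788]
force: [0.3, -0.8, -4.9]
finger_gap: 0.0388
```

jog_arm:
  steps:
    - [1, [0, 0, 0.05], [0, 0, 0]]
    - [1, [0, 0, 0.1], [0, 0, 0]]
    - [1, [0, 0, 0.15], [0, 0, 0]]
    - [1, [0, 0, 0.15], [0, 0, 0]]

```text
clock: 9.85
position: [0.5403, -0.1475, 0.1162]
tool_rot: [3.141, 0.001, 1.788]
force: [-2.3, 0.1, 0.8]
finger_gap: 0.0387
```

```bash
python3 - <<'E'
from h import *
plan([.54,-.149,.2],1.787)
c=wcam();p=c["pixels"];cv2.imwrite("pics/w7.png",p)
cv2.imwrite("pics/w7c.png",cv2.resize(p[140:260,230:400],None,fx=4.7,fy=4.7,interpolation=cv2.INTER_CUBIC))
E
```

```text
now 9.85 [ 0.5403 -0.1475  0.1162] [3.1412e+00 5.0000e-04 1.7878e+00] F [-2.26  0.05  0.76] gap 0.0387
shift cm [-0.14 -0.05 -8.38] turn [0.0004 0.0005 0.0008]
```

View pics/w7c.png

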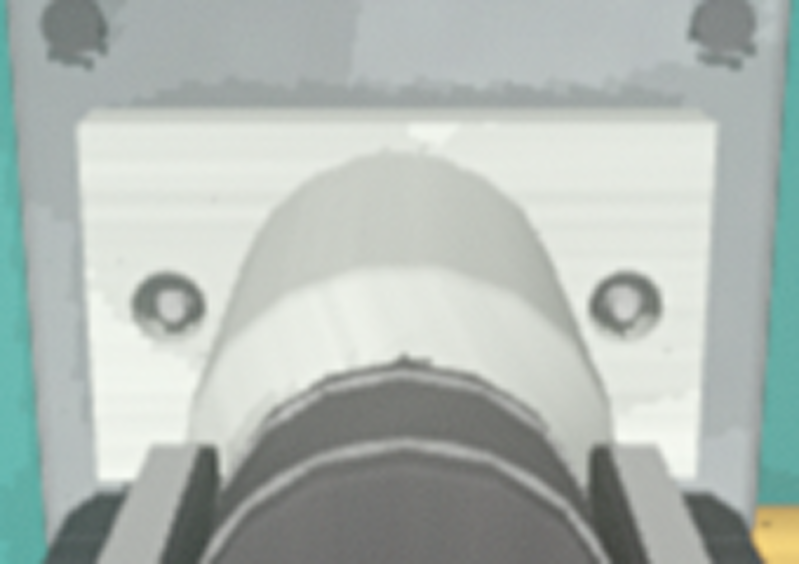

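Peg tips show centred in both holes, at (172,303) and (626,303) in the crop. The weight has come off the wrist, so the foot is down. Releasing now.

jog_arm:
  steps:
    - [0.4, [0, 0, 0.05], [0, 0, 0]]
    - [0.2, [0, 0, 0.05], [0, 0, 0]]
    - [0, [0, 0, 0.05], [0, 0, 0]]
    - [0, [0, 0, 0.05], [0, 0, 0]]
    - [0, [0, 0, 0], [0, 0, 0]]
    - [0, [0, 0, 0], [0, 0, 0]]
    - [0, [0, 0, -2], [0, 0, 0]]
    - [0, [0, 0, -5], [0, 0, 0]]
    - [0, [0, 0, -8], [0, 0, 0]]
    - [0, [0, 0, -8], [0, 0, 0]]

```text
clock: 10.73
position: [0.5425, -0.1482, 0.2028]
tool_rot: [3.132, 0.006, 1.788]
force: [0.3, -0.3, 1.4]
finger_gap: 0.0858
```

```bash
python3 - <<'E'
from h import *
plan([.5817,-.3335,.2],1.787)
c=wcam();p=c["pixels"];cv2.imwrite("pics/w8.png",p)
E
```

```text
now 10.73 [ 0.5425 -0.1482  0.2028] [3.1321 0.0059 1.7878] F [ 0.29 -0.27  1.42] gap 0.0858
shift cm [-18.94  -0.16   0.39] turn [0.0095 0.0059 0.0008]
```

View pics/w8.png

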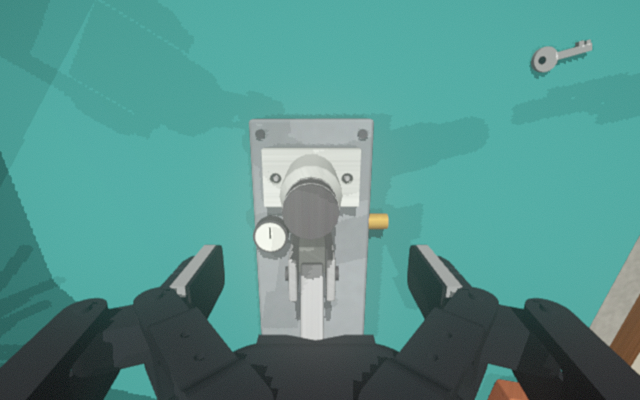

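The canister stands on the dock with both pegs in its holes at (276,178) and (347,178), and the fingers are clear. Next I'll shut the fingers and go over the pad.

jog_arm:
  steps:
    - [1, [-3, 0, 0.1], [0, 0, 0]]
    - [1, [-6, 0, 0.2], [0, 0, 0]]
    - [1, [-10, 0, 0.3], [0, 0, 0]]
    - [1, [-14, 0, 0.3], [0, 0, 0]]
    - [1, [-17.5, 0, 0.3], [0, 0, 0]]
    - [1, [-19.4, 0, 0.3], [0, 0, 0]]
    - [1, [-19.4, 0, 0.3], [0, 0, 0]]
    - [1, [-19.4, 0, 0.3], [0, 0, 0]]
    - [1, [-19.4, 0, 0.3], [0, 0, 0]]
    - [1, [-19.4, 0, 0.3], [0, 0, 0]]

```text
clock: 11.62
position: [0.5821, -0.3355, 0.1924]
tool_rot: [-3.141, -0.0, 1.789]
force: [-0.7, 0.7, 0.5]
finger_gap: -0.0
```

```bash
python3 - <<'E'
from h import *
plan([.582,-.338,.13],1.787)
c=wcam();p=c["pixels"];cv2.imwrite("pics/w9.png",p)
E
```

```text
now 11.62 [ 0.5821 -0.3355  0.1924] [-3.1414e+00 -4.0000e-04  1.7892e+00] F [-0.66  0.71  0.55] gap -0.0
shift cm [-0.24 -0.06  6.24] turn [-0.0002 -0.0004  0.0022]
```

View pics/w9.png

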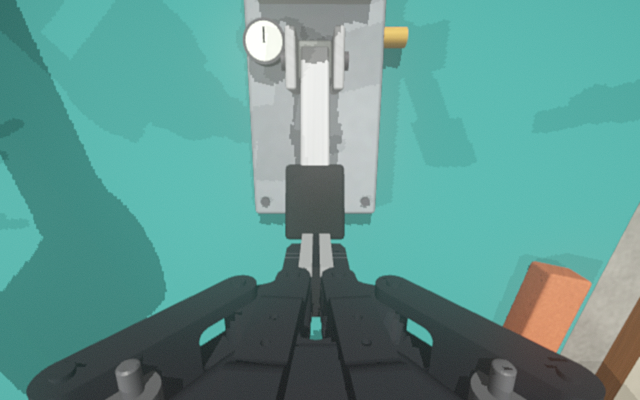

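The shut fingers, tips at (317,238), are lined up over the pad. Pressing down in stages.

jog_arm:
  steps:
    - [1, [-0.2, 0, 2], [0, 0, 0]]
    - [1, [-0.2, 0, 4.5], [0, 0, 0]]
    - [1, [-0.2, 0, 6.5], [0, 0, 0]]
    - [1, [-0.2, 0, 7.4], [0, 0, 0]]
    - [1, [-0.2, 0, 7.8], [0, 0, 0]]
    - [1, [-0.2, 0, 8.1], [0, 0, 0]]
    - [1, [-0.2, 0, 8.4], [0, 0, 0]]
    - [1, [-0.2, 0, 8.4], [0, 0, 0]]

```text
clock: 12.33
position: [0.5828, -0.3392, 0.1098]
tool_rot: [3.14, 0.002, 1.788]
force: [-2.0, 0.6, 4.0]
finger_gap: 0.0001
```

jog_arm:
  steps:
    - [1, [0, 0, 0.4], [0, 0, 0]]
    - [1, [0, 0, 0.8], [0, 0, 0]]
    - [1, [0, 0, 1.2], [0, 0, 0]]
    - [1, [0, 0, 1.6], [0, 0, 0]]
    - [1, [0, 0, 2.0], [0, 0, 0]]
    - [1, [0, 0, 2.3], [0, 0, 0]]
    - [1, [0, 0, 2.5], [0, 0, 0]]
    - [1, [0, 0, 2.5], [0, 0, 0]]
    - [1, [0, 0, 2.5], [0, 0, 0]]

```text
clock: 13.08
position: [0.5833, -0.34, 0.0849]
tool_rot: [3.139, 0.004, 1.787]
force: [0.3, -3.5, 6.7]
finger_gap: -0.0002
```

```bash
python3 - <<'E'
from h import *
plan([.582,-.338,.081],1.787)
E
```

```text
now 13.08 [ 0.5833 -0.34    0.0849] [3.1389 0.0037 1.7874] F [ 0.35 -3.54  6.72] gap -0.0002
shift cm [ 0.23 -0.08  0.39] turn [0.0027 0.0037 0.0004]
```

jog_arm:
  steps:
    - [1, [0, 0, 0.2], [0, 0, 0]]
    - [1, [0, 0, 0.4], [0, 0, 0]]
    - [1, [0, 0, 0.4], [0, 0, 0]]
    - [1, [0, 0, 0.4], [0, 0, 0]]
    - [1, [0, 0, 0.4], [0, 0, 0]]
    - [1, [0, 0, 0.4], [0, 0, 0]]

```text
clock: 13.58
position: [0.5833, -0.3402, 0.0813]
tool_rot: [3.139, 0.004, 1.787]
force: [0.3, -3.2, 5.7]
finger_gap: -0.0
```

```bash
python3 - <<'E'
from h import *
plan([.582,-.338,.081],1.787)
c=wcam();cv2.imwrite("pics/w10.png",c["pixels"])
d=arm.camera("scene");cv2.imwrite("pics/s10.png",cv2.resize(d["pixels"][130:270,90:270],None,fx=4.2,fy=4.2,interpolation=cv2.INTER_CUBIC))
cv2.imwrite("pics/s10f.png",d["pixels"])
plan([.582,-.338,.081],1.787)
E
```

```text
now 13.58 [ 0.5833 -0.3402  0.0813] [3.1387 0.0042 1.7873] F [ 0.28 -3.2   5.67] gap -0.0
shift cm [ 0.25 -0.08  0.03] turn [0.0029 0.0042 0.0003]
now 13.68 [ 0.5833 -0.3402  0.0813] [3.1387 0.0042 1.7873] F [ 0.86 -4.08  6.79] gap -0.0005
shift cm [ 0.24 -0.08  0.03] turn [0.0029 0.0042 0.0003]
```

View pics/s10.png

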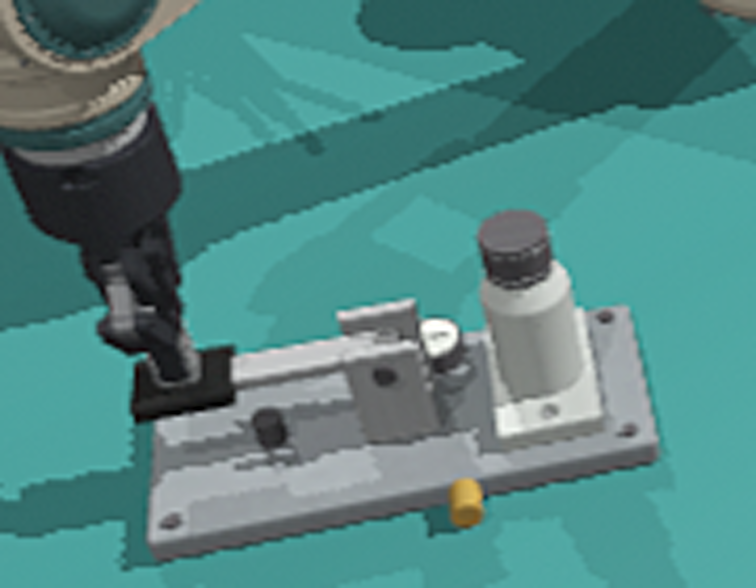

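View pics/w10.png

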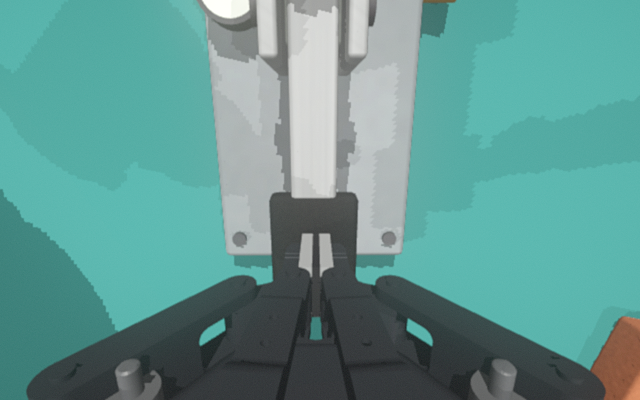

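View pics/s10f.png

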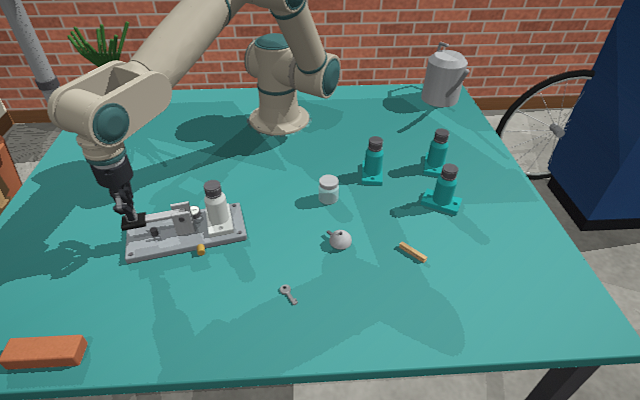

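The lever bar looks parallel to the base. The tip is at z = 0.081 with about 6–7 N on it. The canister is upright on the dock and the bystanders are unmoved, so I'm handing in while holding.

```bash
python3 -c "
from h import *
print(arm.job_done());s=arm.observe();print(s['clock'],s['position'],s['force'])"
```

```text
the job is handed in; nothing more can be done
None
the job is handed in; nothing more can be done
```

The bare aluminium canister is seated on the inflator's dock and released. I pressed the lever down to level and handed the job in at 13.7 s while still holding it there. The hand-in reports no verdict, and the arm could not be read afterwards.

**Canister:** Before I let go, the wrist camera showed both pegs centred in the foot's holes. The wrist load went from about −5 N to about +1 N as the foot came down. The arm height put the foot within about 0.5 mm of the dock surface. After release and at the end, the pictures showed the canister upright on the dock and clear of the gripper.

**Lever:** At the end the fingertips were at z = 0.0813 m, where level is 0.081 m, with an upward force of about 6 to 7 N. The lever bar looked parallel to the base in the scene view. It never went below that height.

**Bystanders:** The jar, bell, key and peg looked unmoved in the last scene picture. I did not measure their positions.

**Checks that disagreed or failed:**
- **Cameras:** The scene and wrist cameras disagreed by 2 to 4 mm on how far the foot was from the pegs.
- **View through the holes:** My look through the holes from just above the pegs did not show the peg tips. I lowered in small steps while watching the force, and the foot went down without resistance.
- **Sideways force:** About 3 to 4 N of sideways force remained on the fingers while holding the pad.

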